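# Snap a cordless pH probe into its stand and lower it into the beaker

## Robot

A 6-joint arm with a two-finger parallel gripper is mounted at the origin on a cart in front of the work surface, level with it; the furniture and walls round the work are solid. World frame = base frame: x ahead of the robot, y to its left, z up, the work surface at z = 0. Lengths are in m, angles in rad, forces in N, time in s.
With the tool pointing down it reaches from about 0.225 to 0.875 m from the base axis. Payload 3.4 kg.
Tool frame: the origin (TCP) lies at the very end of the fingers, on their centre line; the grasp point (between the pads) lies 19 mm behind it; z points along the fingers, x is the direction in which the jaws open and shut, and the axes are right-handed (so a half turn about z gives the same grasp; the last joint's range is limited). The gripper opens to 85 mm and grips with 20 to 120 N. Pads are 22 mm wide; open, the fingers measure 114 mm over their backs; the gripper's body (76 mm by 85 mm) begins 54 mm behind the grasp point. The pads swing forward as they close: fully open they stand 13 mm farther back than shut.
Start: joints at [1.226, 0.276, 1.505, -0, 1.361, -0.121], TCP at [0.128, 0.561, 0.231] pointing down, gripper open.
Joint ranges: [-2.89, 2.89], [-0.75, 2.08], [0.22, 2.7], [-1.18, 4.32], [0.11, 2.71], [-2.7, 2.7]. Speed limits (rad/s): [2.57, 2.57, 3.14, 3.14, 3.14, 3.14].

## Interface

Orientations are given as [roll, pitch, yaw] about the fixed x, y, z axes, in that order (R = Rz(yaw) Ry(pitch) Rx(roll)).
In Python, from cell import monitor, imaging, arm gives the robot as it stands.
- The arm moves only by the tool step_arm, never from a script. Its argument "increments" is a list of rows, each a list of 5 numbers: the closure in counts, from 0 (fully open) to 255 (shut), then the shift along the world's x, y, z as a fraction of full scale, then the turn about the world's z as a fraction of full scale. A call has 1 to 12 rows; each row is the pose to reach, as a shift and turn from the pose commanded when the call began, turning the shorter way round; what a row does not reach only later rows make up. Full scale, the value 1, is 0.2 m for a shift and pi rad for a turn. A row lasts 1/10 s, in which the tool goes at most 50 mm and 8.59 degrees, less where a joint would pass 70% of its speed; a pose out of reach is approached as far as the arm can. A call with a number of a shift or a turn outside -1 to 1 is refused whole. A call with a gripper value outside its range is refused whole. The fingers move at their own pace and stop on an object; "grip_force" is the grip in N (left out, the last holds). Time passes only in rows, so rows that repeat a pose let the fingers close. It gives the time, the measured TCP pose, the force and the opening at its end, in the units of the state.
- monitor.get_state(): the state, without advancing time (a new reading comes with each control period).
- imaging.read_camera(name): name is "scene" or "top"; returns a dict with "img" (480x640x3 uint8, red, green, blue), "z_map" (480x640 float32, m along the optical axis (not along the pixel's ray), 0 where there is no reading), "fx", "fy", "cx", "cy" (pixels), "eye" and "attitude" of the camera in the world. Camera axes: x right, y up, looking along -z (the intrinsics and any distortion apply to the point x, -y, -z); pixel columns grow to the right and rows downward; lengths in m; the calibration is good to about 2 mm. A picture is of the moment at which its call begins.
- arm.sign_off(): hands the job in, once; it reports no verdict.
The state is a dict: "time": time; "joints": joint angles; "joint_velocities": joint speeds; "tau": joint torques, N m; "eef_pos": TCP position; "ee_rot": TCP orientation; "wrist_force": force on the tool from outside, world axes, zero at the start; "ft_torque": the same for the moment, N m; "gripper_width": finger opening in m.
Only numpy, scipy, OpenCV 4.12 (cv2) and the standard library are available. Lean on these libraries where they do the work, as an engineer would, in place of code of your own. Each camera call takes 0.05 s, during which the arm holds its last target.

## Task

Set up the pH stand for the next titration: first raise the head of the stand by squeezing its orange release button, sliding the head all the way up and letting go so that the button pops back out at the top hole. Then take the cordless probe out of its parking bracket and push its stem sideways into the spring clip at the end of the stand's arm, over the beaker, until it snaps home with its flange resting on the clip, and stop pushing there. Last, squeeze the button again, lower the head fully and let go so that the button pops out at the lowest hole and the probe hangs in the beaker, which stays standing on its pad; disturb none of the things standing around.

Things in the scene. Friction and masses are not known exactly. Their poses are not given: they have to be found in the camera images.
- stand: Heavy probe stand: white base (x -55 to +150, y +-65 mm, 12 mm thick), 28 mm square mast tube at x = +110 mm, sliding grey head with an arm to -x that ends in a black spring clip. Origin on the bench straight below the clip's axis; x points from the clip to the mast, z up. The clip's mouth faces -x.
- mast (a joint): Height of the sliding head, m: 0 at the lowest hole (as found), 0.030 middle hole, 0.060 top hole; end stops 0.8 mm beyond the outer holes. Locked while the button is out; with it pressed the head slides at 5 to 10 N and stays where it is left.
- release (a joint): Travel of the orange release button, m: 0 = out (pin through a hole, head locked), 0.0055 = pressed home. Spring 3.5 N at the start, 7.4 N pressed home. Between holes the pin rides on the tube wall and keeps the button about 4 mm in; at a hole it pops out unless held in.
- button_face (a point): Centre of the face of the orange button (16 mm along x, 26 mm high), which stands out 6 mm from the -y side of the head (the stand's y axis). Squeezing the head between two fingers along the stand's y presses it. It moves up and down with the head; its frame is turned as the stand.
- head_top (a point): Centre of the top of the sliding head, on the mast's axis, moves with the head. The head is a block 48 mm along x, 40 mm wide along y (46 mm with the button out), from 60 mm below this point up to it; the button's centre is 23 mm below this point. Nothing stands above it.
- clip (a point): Centre of the clip at its top face: 160 mm above the bench with the head at the lowest hole, 220 mm at the top hole; axes as the stand's. Two sprung black jaws, 14 mm high, top at this point. Home: stem axis here (within 1 mm), against a solid back wall, flange resting on the clip's top. The arm and the clip's top are flat and level here.
- clip_lips (a point): Middle of the clip's mouth between its lips, 6.6 mm in front (-x) of the clip's centre and 7 mm below its top. Gap 8.4 mm; a flared lead-in reaches 17 mm in front of the clip's centre and guides the 12 mm stem if within 3 mm of the middle. Pushed to +x the stem touches some 12 mm short of home, meets a peak of about 9 to 12 N some 6 mm short, then snaps in.
- probe: Cordless pH probe, 0.09 kg, 175 mm long, hangs upright. Origin on its axis at the underside of the black flange (34 mm wide, 5 mm thick). Above it a square white head with a blue band, 26 x 26 mm, 5 to 55 mm above the origin, flats across its own x and y. Below: black stem, 12 mm in diameter, then a steel guard, 16 mm, 100 to 120 mm below the origin, too wide to pass through the clip.
- probe_tip (a point): Lower end of the probe, 120 mm below its origin.
- bracket: Fixed aluminium bracket; the probe hangs in it by the flange. Origin on the bench below the slot's centre. Top plate's upper face at 140 mm; its 20 mm slot opens to the bracket's -x (back plate at x = +48 mm). Front tabs (x = -26 mm) stand 4 mm above the plate: lift the probe 6 mm or more, then draw it out to -x past x = -50 mm. The probe's yaw is within 0.15 rad of the bracket's.
- beaker: Glass beaker of 100 ml, 51 mm in diameter, 71 mm high, hollow, empty, 0.08 kg, loose on the black pad of the base (13.5 mm above the bench) under the clip. Origin at the centre of its underside; its rim is 85 mm above the bench, so the probe goes in over it only with the head at the top hole (probe tip then 100 mm above the bench).
- beaker_spot (a point): Centre of the round black pad (72 mm) on the base, straight below the clip, 13.5 mm above the bench.
- wash_bottle: White wash bottle with a red cap, bystander, 62 mm wide, 198 mm high.
- cylinder: Glass measuring cylinder, bystander, 62 mm foot, 227 mm high.
- flask_black_a: Volumetric flask with a black stopper, bystander, 62 mm wide, 199 mm high.
- flask_black_b: Volumetric flask with a black stopper, bystander, 62 mm wide, 181 mm high.
- timer: White digital timer lying on the bench, bystander, 58 x 62 x 19 mm.

How it is judged:
On the way, in this order (a step that is already met when the one before it is completed fails the run):
1. the head is raised to the top hole and the button has popped out there (value of joint mast above 0.056 m and value of joint release below 0.0015 m and contact force between the fingers and stand below 0.5 N), for 0.2 s.
2. the probe is snapped home in the clip, flange on the clip, with the head still locked at the top hole (horizontal distance between probe and clip below 0.003 m and z of probe in the frame of clip between -0.003 and 0.004 m and angle between probe's own z axis and vertical below 0.08 rad and value of joint mast above 0.056 m and value of joint release below 0.0015 m and contact force between the fingers and probe below 0.5 N), for 0.2 s.
At the end, for the whole second after the job is handed in: Head at the lowest hole (3 mm), button out (1.5 mm); probe home in the clip (axis within 3 mm, flange at most 4 mm above it, upright within 0.08 rad), tip 20 mm or more below the beaker's rim and within 18 mm of its middle; beaker upright within 15 mm of the pad's centre; all still (value of joint mast below 0.003 m and value of joint release below 0.0015 m and horizontal distance between probe and clip below 0.003 m and z of probe in the frame of clip between -0.003 and 0.004 m and angle between probe's own z axis and vertical below 0.08 rad and horizontal distance between probe_tip and beaker below 0.018 m and z of probe_tip in the frame of beaker below 0.05 m and horizontal distance between beaker and beaker_spot below 0.015 m and angle between beaker's own z axis and vertical below 0.05 rad and linear speed of each of probe, beaker below 0.02 m/s); the robot touches nothing.
It fails at once if the beaker is knocked over or pushed more than 20 mm (angle between beaker's own z axis and vertical above 0.3 rad or distance of beaker from where it was at the start of the episode above 0.02 m).
It fails at once if the probe is dropped or laid down (angle between probe's own z axis and vertical above 0.9 rad).
It fails at once if pushing on after the snap: the probe presses on the stand with more than 35 N (contact force between probe and stand above 35 N).
It fails at once if a bystander is moved by more than 30 mm (distance of any of wash_bottle, flask_black_a, flask_black_b, cylinder, timer from where it was at the start of the episode above 0.03 m).
It also fails if it takes over 64 s, if anything falls off the work surface, if the arm or the gripper's body presses on something with over 40 N, if the wrist force passes 120 N, or if a joint passes its speed limit or range.

## Working session

There is one attempt and no reset: what is moved stays moved. The work goes in short steps, Python scripts to look and compute and a tool call to move; the robot and the scene stay as the last step left them, time stands still between calls to the robot, and variables do not carry over. Pictures are saved under pics/ and viewed, and the job is handed in when it is done.

Besides the shell and the picture viewer there is one more tool, called after "Call:" as name([rows], argument=value, ...), one row to a line, values as JSON. step_arm: Moves the arm, as the interface text tells. Its arguments: {"type":"object","properties":{"increments":{"type":"array","items":{"type":"array","items":{"type":"number"}}},"grip_force":{"type":"number"}},"required":["increments"]}

```bash
ls; mkdir -p pics
python3 - <<'E'
from cell import monitor, imaging, arm
import cv2,numpy as np
s=monitor.get_state();print(s)
for n in("scene","top"):
    c=imaging.read_camera(n);cv2.imwrite(f"pics/{n}0.png",c["img"][:,:,::-1]);np.savez(f"{n}0.npz",**{k:c[k] for k in c});print(n,[ (k,c[k]) for k in c if k not in("img","z_map")])
E
```

```text
pics
{'time': 0.0, 'joints': array([ 1.22598976e+00,  2.76571548e-01,  1.50616346e+00, -1.98108097e-05,
        1.36069888e+00, -1.21028202e-01]), 'joint_velocities': array([-2.50580875e-04, -1.15626987e-05,  1.41211222e-03, -9.88508332e-04,
       -7.75311794e-04,  5.12672423e-04]), 'tau': array([ 8.94241348e-04, -4.16767108e+01, -2.45797884e+01, -4.32629968e-04,
        1.10322985e-02, -5.63693263e-06]), 'eef_pos': array([0.12744316, 0.56013817, 0.23044101]), 'ee_rot': array([-3.14138958e+00,  1.83010206e-03,  1.34702230e+00]), 'wrist_force': array([ 0.07992226, -0.3076593 ,  0.48577395]), 'ft_torque': array([-0.03014685, -0.02109536,  0.02210032]), 'gripper_width': 0.08559658793165363}
scene [('fx', 547.2451919790949), ('fy', 547.2451919790949), ('cx', 320.22904157802395), ('cy', 236.97619806429032), ('eye', array([-0.20745063, -0.67741132,  1.20286269])), ('attitude', array([ 0.76755911,  0.00469251, -0.77855579]))]
top [('fx', 471.5516368029898), ('fy', 471.5516368029898), ('cx', 317.42924970583374), ('cy', 233.2111656542258), ('eye', array([0.45001853, 0.02918808, 1.47856967])), ('attitude', array([ 0.06381731,  0.02010337, -1.56432639]))]
```

View pics/scene0.png

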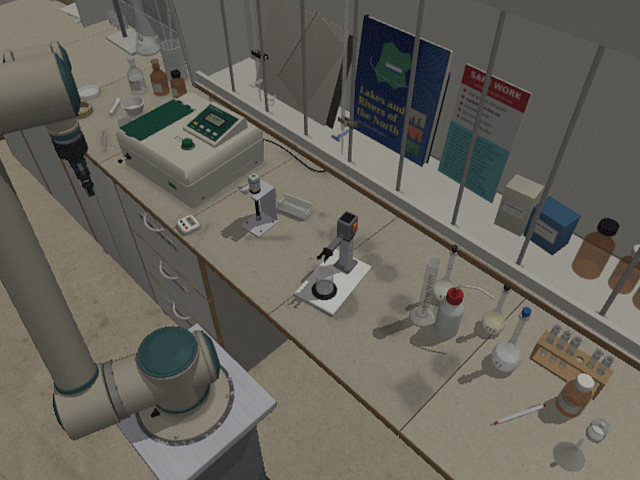

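View pics/top0.png

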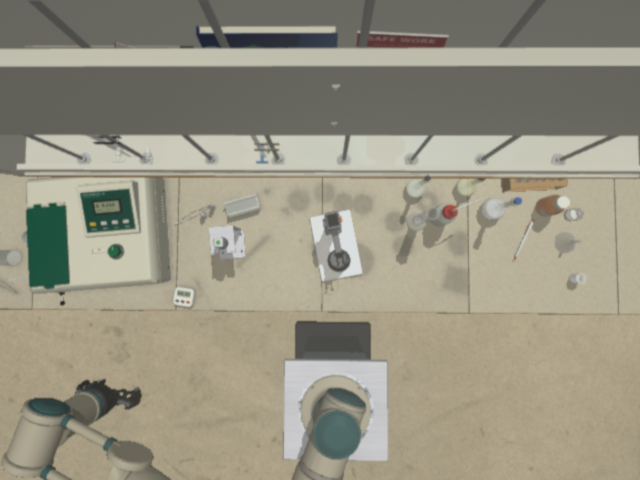

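```bash
cat > h.py <<'E'
import numpy as np,cv2
from scipy.spatial.transform import Rotation as R
def grab(n,tag):
    from cell import imaging
    c=imaging.read_camera(n);cv2.imwrite(f"pics/{n}{tag}.png",c["img"][:,:,::-1]);np.savez(f"{n}{tag}.npz",**c);return c
def load(f): return dict(np.load(f))
def cloud(c):
    v,u=np.mgrid[:480,:640];z=c["z_map"]
    p=np.stack([(u-c["cx"])/c["fx"]*z,-(v-c["cy"])/c["fy"]*z,-z],-1)
    w=p@R.from_euler("xyz",c["attitude"]).as_matrix().T+c["eye"]
    w[z==0]=np.nan;return w
def crop(c,u0,v0,u1,v1,k,f): cv2.imwrite(f,cv2.resize(c["img"][v0:v1,u0:u1,::-1],None,fx=k,fy=k,interpolation=cv2.INTER_CUBIC))
E
python3 - <<'E'
from h import *
s=load("scene0.npz");t=load("top0.npz")
crop(s,230,160,390,320,5,"pics/sc.png");crop(t,170,180,370,310,4,"pics/tc.png")
w=cloud(t);np.set_printoptions(precision=3,suppress=True)
for u,v in[(338,217),(333,223),(339,260),(350,275),(220,243),(184,297),(300,340),(415,188),(417,222),(450,212),(465,187),(493,208),(330,60),(330,150),(240,208)]:print(u,v,w[v,u])
w=cloud(s)
for u,v in[(347,215),(354,226),(325,290),(255,185),(187,225)]:print(u,v,w[v,u])
E
```

```text
338 217 [ 0.576 -0.     0.201]
333 223 [0.559 0.013 0.201]
339 260 [ 0.461 -0.008  0.016]
350 275 [ 0.415 -0.042  0.015]
220 243 [0.504 0.322 0.195]
184 297 [0.343 0.471 0.019]
300 340 [ 0.086  0.155 -0.784]
415 188 [ 0.677 -0.233  0.073]
417 222 [ 0.575 -0.239  0.07 ]
450 212 [ 0.595 -0.312  0.168]
465 187 [ 0.682 -0.385  0.061]
493 208 [ 0.617 -0.464  0.074]
330 60 [0.638 0.027 1.053]
330 150 [0.763 0.022 0.19 ]
240 208 [0.623 0.304 0.003]
347 215 [0.574 0.02  0.203]
354 226 [ 0.566 -0.012  0.19 ]
325 290 [ 0.45  -0.022  0.033]
255 185 [0.5   0.314 0.173]
187 225 [0.334 0.462 0.023]
```

```bash
sleep 0
```

```text
(no output)
```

View pics/sc.png

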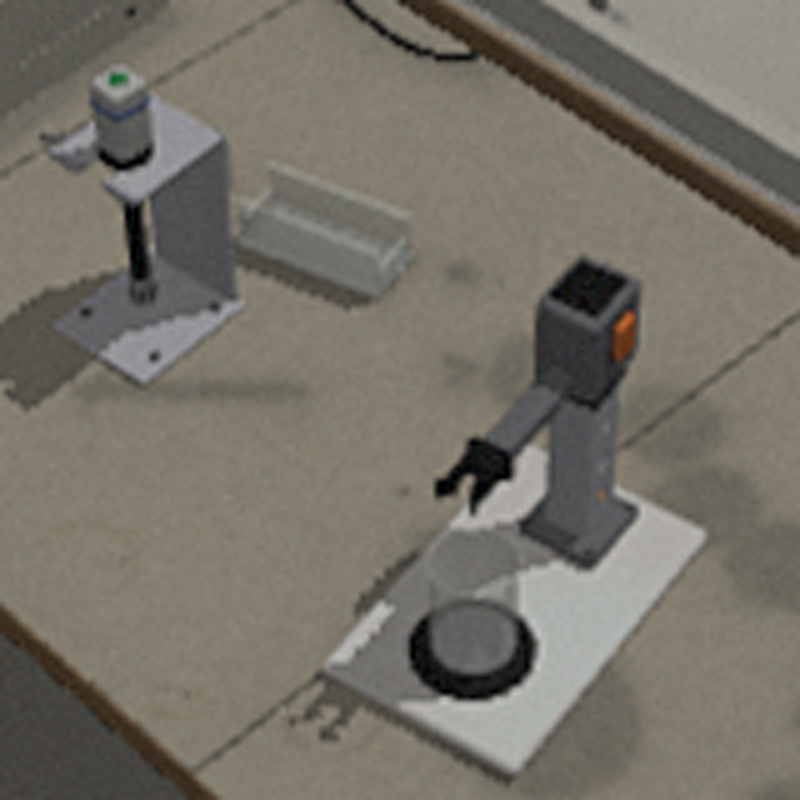

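View pics/tc.png

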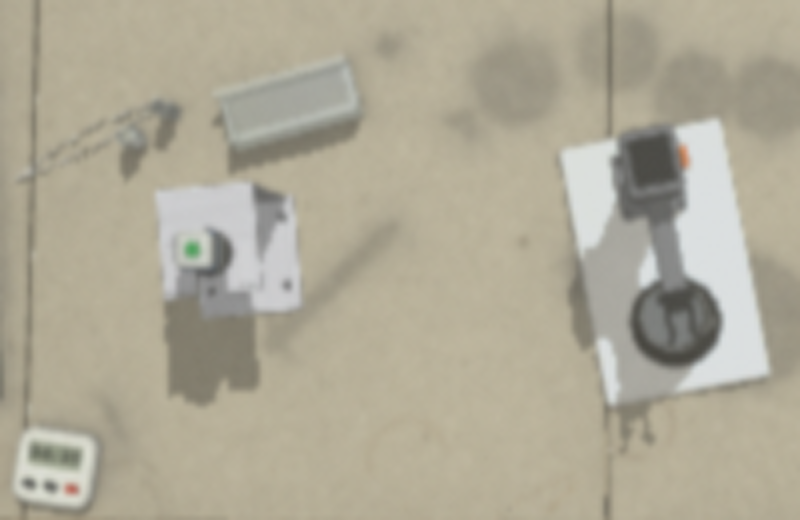

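```bash
cat > meas.py <<'E'
from h import *
import sys
np.set_printoptions(precision=4,suppress=True)
def rect(p,name):
    p=p[:,:2].astype(np.float32)
    # trim isolated outliers with image morphology at 1 mm
    r=cv2.minAreaRect((p*1000).astype(np.float32));print(name,len(p),"c",np.array(r[0])/1000,"size",np.round(r[1],1),"ang",round(r[2],2));return r
if __name__=="__main__":
  for n in("top","scene"):
    c=load(n+"0.npz");w=cloud(c).reshape(-1,3);col=c["img"].reshape(-1,3).astype(int)
    box=lambda x0,x1,y0,y1,z0,z1:(w[:,0]>x0)&(w[:,0]<x1)&(w[:,1]>y0)&(w[:,1]<y1)&(w[:,2]>z0)&(w[:,2]<z1)
    m=box(.36,.70,-.13,.13,.0085,.0155);p=w[m];rect(p,n+" base");print(" z med",np.median(p[:,2]))
    m=box(.5,.65,-.06,.07,.192,.215);rect(w[m],n+" headtop");print(np.median(w[m][:,2]))
    m=box(.40,.53,-.06,.07,.145,.175);rect(w[m],n+" arm/clip")
    m=box(.40,.65,.2,.42,.136,.150);rect(w[m],n+" brplate");print(np.median(w[m][:,2]))
    m=box(.40,.65,.2,.42,.180,.215);rect(w[m],n+" probehead");print(np.median(w[m][:,2]),w[m].mean(0))
    m=box(.40,.65,.2,.42,.000,.009);
    o=(col[:,0]>170)&(col[:,1]<130)&(col[:,2]<80)&box(.45,.7,-.1,.1,.1,.3);print("orange",o.sum(),w[o].mean(0) if o.any() else"")
E
python3 meas.py
```

```text
top base 1513 c [ 0.5263 -0.0053] size [251.6 336.5] ang 87.47
 z med 0.012248442257055903
top headtop 260 c [0.5677 0.0129] size [47.7 44.2] ang 10.39
0.20182045710973107
top arm/clip 191 c [ 0.4873 -0.0011] size [88.7 25.6] ang 9.78
top brplate 493 c [0.515  0.3302] size [78.2 70. ] ang 5.95
0.14099885464921535
top probehead 99 c [0.5054 0.3266] size [25.  25.1] ang 1.04
0.19461996354908528 [0.5054 0.3262 0.1939]
orange 0 
scene base 1208 c [0.5308 0.0003] size [232.7 321.8] ang 89.78
 z med 0.013078128574803283
scene headtop 233 c [0.5671 0.0091] size [49.5 45.8] ang 11.22
0.20303921885305598
scene arm/clip 233 c [ 0.4867 -0.0032] size [88.  27.2] ang 12.0
scene brplate 283 c [0.5165 0.3291] size [84.5 74.2] ang 2.92
0.14299644707770054
scene probehead 101 c [0.5055 0.3273] size [30.3 32.4] ang 2.54
0.19439370385358057 [0.5039 0.323  0.1923]
orange 3 [ 0.5714 -0.0098  0.1922]
```

```bash
cat > m2.py <<'E'
from meas import *
for n in("top","scene"):
    c=load(n+"0.npz");W=cloud(c)
    def comp(x0,x1,y0,y1,z0,z1,name,op=3):
        m=((W>=[x0,y0,z0])&(W<=[x1,y1,z1])).all(-1).astype(np.uint8)
        if op:m=cv2.morphologyEx(m,cv2.MORPH_OPEN,np.ones((op,op),np.uint8))
        k,l,st,_=cv2.connectedComponentsWithStats(m);i=1+np.argmax(st[1:,4]);p=W[l==i]
        r=rect(p,n+" "+name);print("   medz",np.median(p[:,2]));return p,r
    comp(.38,.68,-.12,.12,.007,.0165,"base")
    comp(.5,.65,-.06,.07,.196,.21,"headtop")
    comp(.40,.55,-.06,.07,.150,.168,"arm",0)
    comp(.40,.65,.2,.42,.134,.148,"brplate")
    comp(.40,.65,.2,.42,.187,.205,"probe")
    comp(.40,.65,.2,.42,-.003,.009,"brbase") if 0 else None
E
python3 m2.py
```

```text
top base 258 c [0.5368 0.0559] size [128.5  34.4] ang 0.32
   medz 0.012169455747404245
top headtop 243 c [0.5675 0.0148] size [47.5 39.7] ang 10.39
   medz 0.20203439353083685
top arm 225 c [ 0.4942 -0.0001] size [102.6  25.8] ang 9.53
   medz 0.1599588062654862
top brplate 478 c [0.5155 0.3302] size [77.2 70.1] ang 6.1
   medz 0.14080698234034006
top probe 90 c [0.5052 0.3266] size [24.7 25.2] ang 0.66
   medz 0.19490240875123632
scene base 112 c [ 0.4331 -0.0601] size [34.7 38.3] ang 9.75
   medz 0.01312374772728131
scene headtop 206 c [0.5667 0.0119] size [49.3 39.9] ang 11.88
   medz 0.20328469461103776
scene arm 290 c [ 0.4979 -0.0013] size [109.1  34. ] ang 15.13
   medz 0.16059195159630058
scene brplate 193 c [0.5228 0.3081] size [86.9 48.6] ang 27.56
   medz 0.14275617394859674
scene probe 70 c [0.5054 0.328 ] size [26. 31.] ang 9.78
   medz 0.19660653636993464
```

```bash
cat >> h.py <<'E'
def ray(c,u,v,z):
    d=np.array([(u-c["cx"])/c["fx"],-(v-c["cy"])/c["fy"],-1.])@R.from_euler("xyz",c["attitude"]).as_matrix().T
    return c["eye"]+d*(z-c["eye"][2])/d[2]
E
python3 - <<'E'
from h import *
t=load("top0.npz")
P=np.array([ray(t,*q,.012) for q in[(310,217.5),(350.5,209.5),(362.5,273.75),(322,281.25)]]);print(P)
r=cv2.minAreaRect((P[:,:2]*1000).astype(np.float32));print(r)
c=P.mean(0)
for a in(.16,.175,.19):print(a,c[:2]-.0475*np.array([np.cos(a),np.sin(a)]))
# pad/beaker dark circle
crop(t,300,200,380,290,8,"pics/st.png");crop(t,195,215,255,265,12,"pics/br.png")
s=load("scene0.npz");crop(s,290,240,370,320,8,"pics/st2.png")
E
```

```text
[[ 0.59263611  0.08281784  0.012     ]
 [ 0.6182922  -0.04352832  0.012     ]
 [ 0.41860292 -0.0810126   0.012     ]
 [ 0.39459476  0.04416147  0.012     ]]
((506.38128662109375, 0.640838623046875), (203.1753387451172, 128.91714477539062), 10.857380867004395)
0.16 [ 0.4591382  -0.00695801]
0.175 [ 0.45925699 -0.00766054]
0.19 [ 0.4593863 -0.0083612]
```

View pics/st.png

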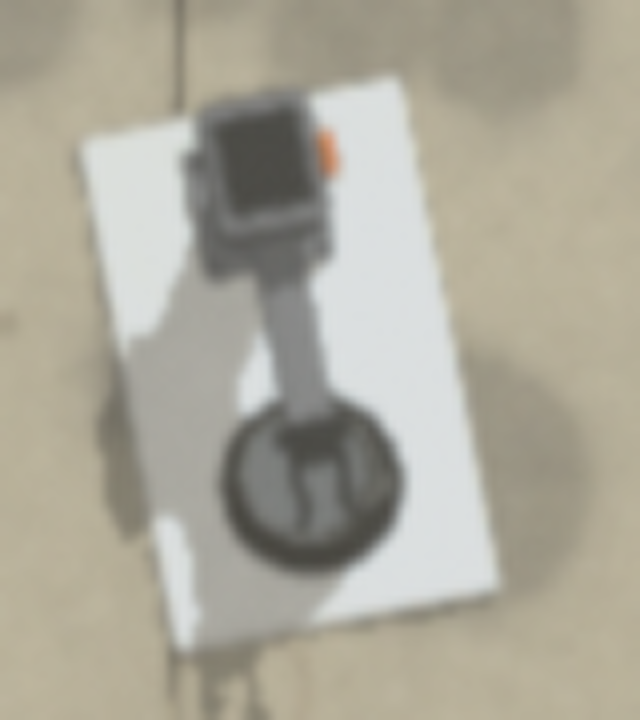

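View pics/br.png

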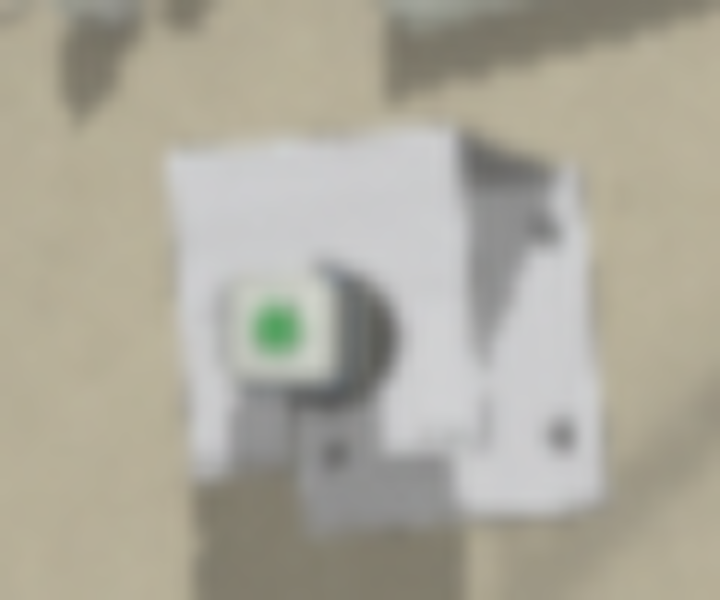

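Call:
step_arm([
  [0,0,0,0.35,0],
  [0,0,0,0.35,0],
  [0,1,-1,0.35,0.13],
  [0,1,-1,0.35,0.13],
  [0,1,-1,0.35,0.13],
  [0,1,-1,0.35,0.13],
  [0,1,-1,0.35,0.13],
  [0,1,-1,0.35,0.13],
])

```text
time: 0.9
eef_pos: [0.3289, 0.3585, 0.3011]
ee_rot: [-3.142, 0.001, 1.755]
wrist_force: [0.9, 0.8, 0.1]
gripper_width: 0.0853
```

Call:
step_arm([
  [0,1,-1,0,0],
  [0,1,-1,0,0],
  [0,1,-1,0,0],
  [0,1,-1,0,0],
  [0,1,-1,0,0],
  [0,1,-1,0,0],
  [0,1,-1,0,0],
])

```text
time: 1.6
eef_pos: [0.5305, 0.1572, 0.3001]
ee_rot: [-3.141, 0.002, 1.75]
wrist_force: [-1.0, 0.3, -1.3]
gripper_width: 0.0854
```

Call:
step_arm([
  [0,0.2,-0.74,0,0],
  [0,0.2,-0.74,0,0],
  [0,0.2,-0.74,0,0],
  [0,0.2,-0.74,0,0],
  [0,0.2,-0.74,0,0],
  [0,0.2,-0.74,0,0],
])

```text
time: 2.2
eef_pos: [0.5669, 0.0142, 0.3012]
ee_rot: [-3.141, -0.002, 1.756]
wrist_force: [-0.1, 0.2, -0.9]
gripper_width: 0.0854
```

Run:
```python
from h import *
from cell import monitor
s=grab("scene","1");t=grab("top","1");st=monitor.get_state();print(st["eef_pos"],st["ee_rot"],st["wrist_force"],st["time"])
crop(s,270,130,430,290,5,"pics/sc1.png");crop(t,280,170,400,290,5,"pics/tc1.png")
```

```text
[0.56701899 0.01453202 0.30140831] [-3.14143767e+00 -9.03460183e-04  1.75763687e+00] [-0.08452071 -0.05099661 -0.01902754] 2.3
```

View pics/sc1.png

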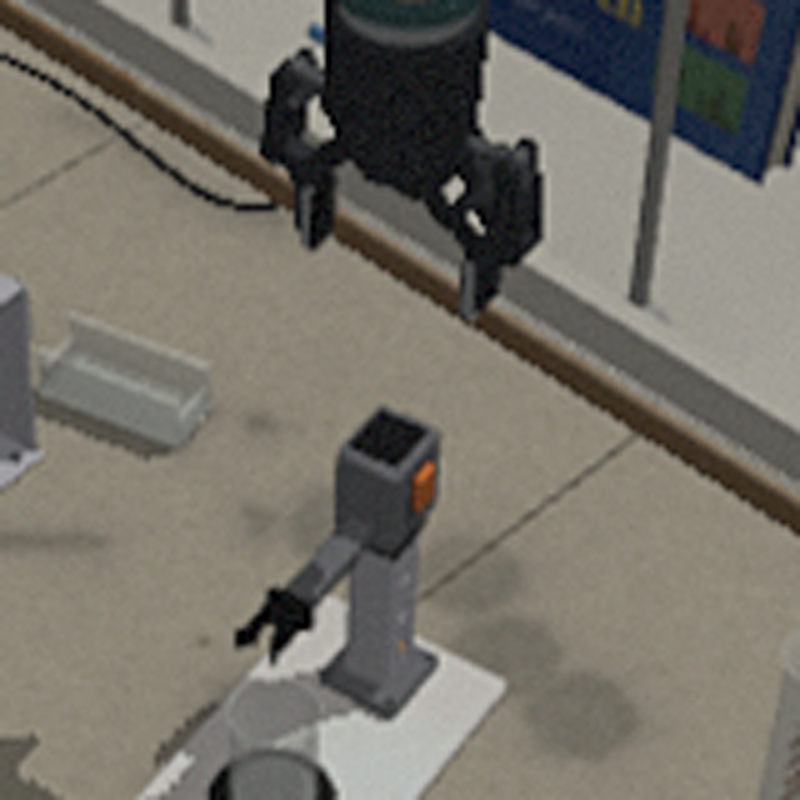

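View pics/tc1.png

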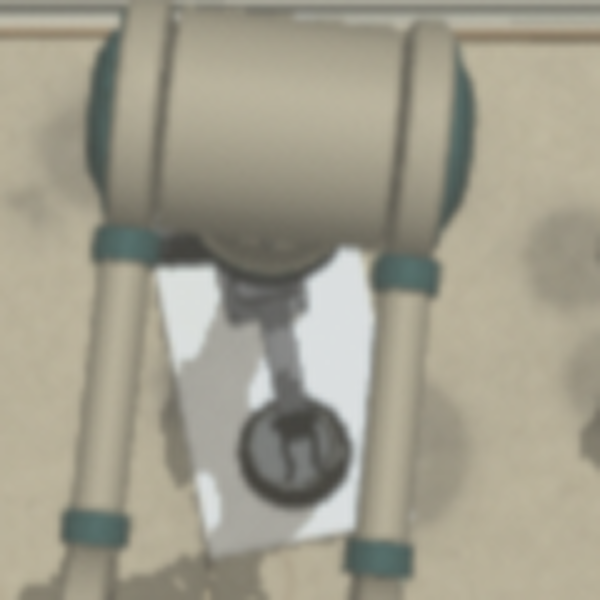

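Call:
step_arm([
  [0,0,0,-0.3,0],
  [0,0,0,-0.6,0],
  [0,0,0,-0.715,0],
  [0,0,0,-0.715,0],
  [0,0,0,-0.715,0],
])

```text
time: 2.8
eef_pos: [0.5678, 0.0138, 0.159]
ee_rot: [-3.141, -0.0, 1.757]
wrist_force: [0.2, -0.5, 0.8]
gripper_width: 0.0855
```

Call:
step_arm([
  [90,0,0,0,0],
  [90,0,0,0,0],
  [105,0,0,0,0],
  [110,0,0,0,0],
  [110,0,0,0,0],
  [110,0,0,0,0],
], grip_force=30)

```text
time: 3.4
eef_pos: [0.5682, 0.0121, 0.1589]
ee_rot: [3.14, 0.001, 1.755]
wrist_force: [0.5, -2.5, 2.0]
gripper_width: 0.0486
```

Call:
step_arm([
  [120,0,0,0,0],
  [130,0,0,0,0],
  [140,0,0,0,0],
  [160,0,0,0,0],
  [180,0,0,0,0],
  [180,0,0,0,0],
], grip_force=40)

```text
time: 4.0
eef_pos: [0.5678, 0.0139, 0.1593]
ee_rot: [3.14, -0.002, 1.756]
wrist_force: [-0.1, 1.3, 7.0]
gripper_width: 0.0396
```

Call:
step_arm([
  [180,0,0,0.05,0],
  [180,0,0,0.1,0],
  [180,0,0,0.15,0],
  [180,0,0,0.2,0],
  [180,0,0,0.25,0],
  [180,0,0,0.28,0],
  [180,0,0,0.28,0],
])

```text
time: 4.7
eef_pos: [0.5677, 0.0138, 0.2146]
ee_rot: [3.141, -0.002, 1.756]
wrist_force: [2.7, 4.5, -2.5]
gripper_width: 0.0396
```

Call:
step_arm([
  [180,0,0,0.01,0],
  [180,0,0,0.02,0],
  [180,0,0,0.025,0],
  [180,0,0,0.025,0],
])

```text
time: 5.1
eef_pos: [0.5677, 0.0138, 0.2186]
ee_rot: [3.141, -0.002, 1.756]
wrist_force: [3.3, 4.5, -6.7]
gripper_width: 0.0398
```

Run:
```python
from h import *
from cell import monitor
s=grab("scene","2");st=monitor.get_state();print(st["eef_pos"],st["wrist_force"])
crop(s,270,130,430,290,5,"pics/sc2.png")
```

```text
[0.56772202 0.01381296 0.21862812] [ 4.12390742  5.0458666  -7.24177288]
```

View pics/sc2.png

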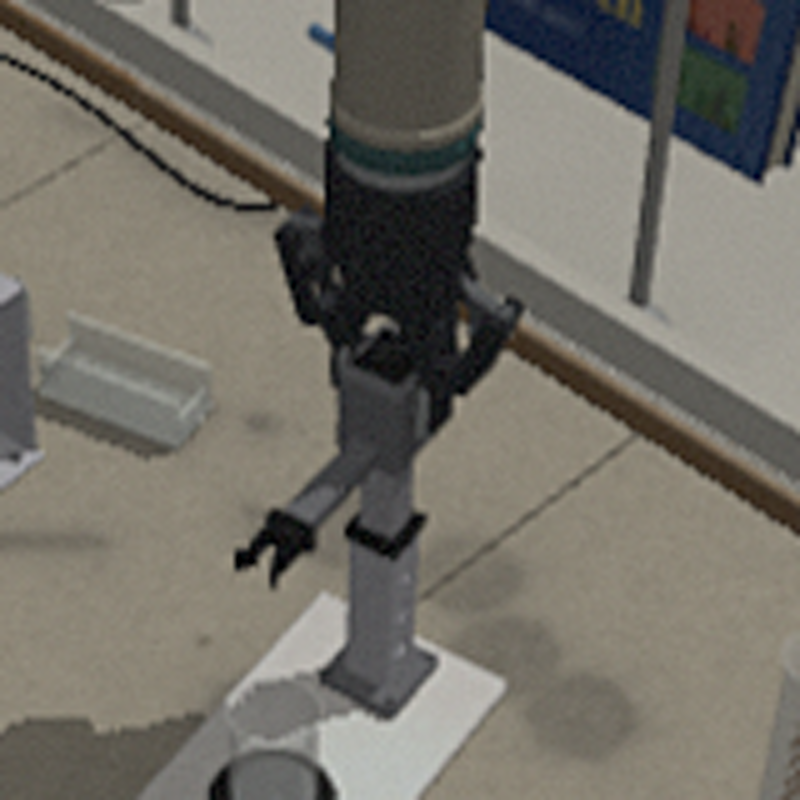

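Call:
step_arm([
  [180,0,0,0.005,0],
  [180,0,0,0.008,0],
  [180,0,0,0.008,0],
  [180,0,0,0.008,0],
])

```text
time: 5.55
eef_pos: [0.5677, 0.0138, 0.2201]
ee_rot: [3.141, -0.002, 1.756]
wrist_force: [4.4, 4.2, -7.5]
gripper_width: 0.0397
```

Run:
```python
from h import *
from cell import monitor
t=grab("top","3");s=grab("scene","3");st=monitor.get_state();print(st["eef_pos"],st["wrist_force"])
for c in(t,s):
    W=cloud(c)
    m=((W>[.46,-.03,.15])&(W<[.51,.03,.25])).all(-1);print(m.sum(),np.percentile(W[m][:,2],[10,30,50,70,90]))
```

```text
[0.56772407 0.0138022  0.22011784] [ 3.38836625  5.09017247 -8.26450335]
134 [0.21776726 0.21936721 0.22066415 0.22193347 0.22379646]
143 [0.21396535 0.21913612 0.22067963 0.22197916 0.2236447 ]
```

Call:
step_arm([
  [120,0,0,0,0],
  [90,0,0,0,0],
  [60,0,0,0,0],
  [40,0,0,0,0],
  [0,0,0,0,0],
  [0,0,0,0,0],
  [0,0,0,0,0],
])

```text
time: 6.35
eef_pos: [0.5676, 0.0127, 0.221]
ee_rot: [3.142, -0.0, 1.755]
wrist_force: [-0.1, -0.5, -0.3]
gripper_width: 0.0854
```

Run:
```python
from h import *
from cell import monitor
t=grab("top","4");s=grab("scene","4");st=monitor.get_state();print(st["eef_pos"],st["wrist_force"])
for c in(t,s):
    W=cloud(c)
    m=((W>[.46,-.03,.15])&(W<[.51,.03,.25])).all(-1);print(m.sum(),np.percentile(W[m][:,2],[10,30,50,70,90]))
crop(s,290,160,390,260,6,"pics/sc4.png")
```

```text
[0.56755933 0.0127346  0.22093997] [ 0.40941711  0.69571733 -0.60241266]
134 [0.2175076  0.21940159 0.22059549 0.22162899 0.2235049 ]
149 [0.21363315 0.21905314 0.22095688 0.22229662 0.22390074]
```

View pics/sc4.png

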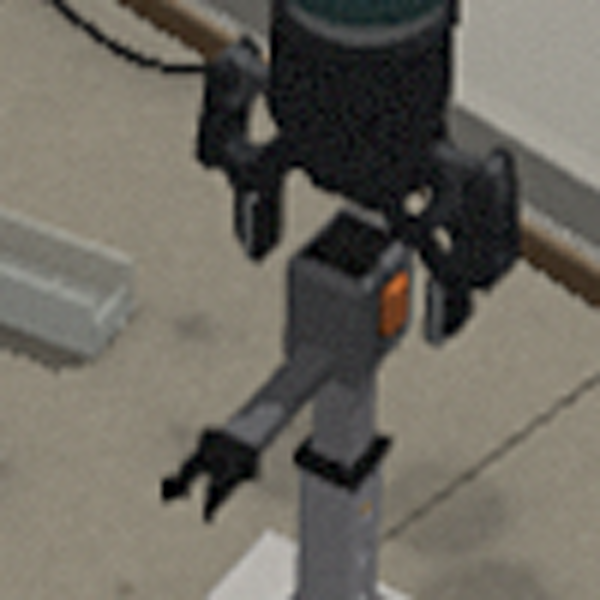

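Run:
```python
from h import *
a=.187;Rm=np.array([[np.cos(a),np.sin(a)],[-np.sin(a),np.cos(a)]])
for f in("scene0","scene1","scene4","top0"):
    c=load(f+".npz");i=c["img"].astype(int);W=cloud(c)
    m=(i[...,0]>120)&(i[...,0]-i[...,2]>70)&(i[...,0]-i[...,1]>40)&((W>[.5,-.06,.12])&(W<[.63,.06,.27])).all(-1)
    p=W[m];l=(p[:,:2]-[.5675,.0142])@Rm.T
    print(f,m.sum(),"stand xy of face, z",np.median(l,0),np.percentile(l[:,1],[10,25,50,75]),np.median(p[:,2]))
```

```text
scene0 10 stand xy of face, z [-0.00211012 -0.02489213] [-0.02695717 -0.02556216 -0.02489213 -0.02323686] 0.19165314221449414
scene1 10 stand xy of face, z [-0.00181832 -0.02449927] [-0.02777774 -0.02601936 -0.02449927 -0.02260575] 0.19150867841905372
scene4 9 stand xy of face, z [ 0.0012709  -0.02299966] [-0.02476656 -0.0238147  -0.02299966 -0.02291904] 0.2515078239585433
top0 6 stand xy of face, z [ 0.00119123 -0.02207167] [-0.02332351 -0.02304708 -0.02207167 -0.02109621] 0.19298067239212713
```

Call:
step_arm([
  [90,0,0,0,0],
  [90,0,0,0,0],
  [105,0,0,0,0],
  [110,0,0,0,0],
  [110,0,0,0,0],
  [110,0,0,0,0],
], grip_force=20)

```text
time: 7.05
eef_pos: [0.5678, 0.0121, 0.221]
ee_rot: [3.141, 0.001, 1.755]
wrist_force: [0.1, -3.4, 0.5]
gripper_width: 0.0488
```

Call:
step_arm([
  [0,0,0,0,0],
  [0,0,0,0.35,0],
  [0,0,0,0.35,0],
  [0,-0.1,0.3,0.35,0],
  [0,-0.31,0.8,0.35,-0.045],
  [0,-0.31,0.8,0.35,-0.045],
  [0,-0.31,0.8,0.35,-0.045],
  [0,-0.31,0.8,0.35,-0.045],
  [0,-0.31,0.8,0.35,-0.045],
  [0,-0.31,0.8,0.35,-0.045],
])

```text
time: 8.05
eef_pos: [0.5061, 0.1719, 0.2908]
ee_rot: [3.142, 0.0, 1.613]
wrist_force: [-1.2, -1.0, -0.3]
gripper_width: 0.0855
```

Run:
```python
from h import *
from cell import monitor
t=grab("top","5");s=grab("scene","5");st=monitor.get_state();print(st["eef_pos"],st["ee_rot"],st["wrist_force"])
np.set_printoptions(precision=4,suppress=True)
crop(t,300,180,380,290,7,"pics/tc5.png");crop(s,280,200,380,300,7,"pics/sc5.png");crop(t,190,200,270,280,7,"pics/tb5.png");
from meas import rect
for n,c in(("t",t),("s",s)):
    W=cloud(c)
    for nm,lo,hi in(("headtop",[.5,-.06,.255],[.65,.07,.27]),("arm",[.40,-.06,.21],[.545,.07,.23]),("probe",[.4,.2,.188],[.65,.42,.205])):
        m=((W>lo)&(W<hi)).all(-1);p=W[m];
        if len(p)>5:
            rect(p,n+nm);print("  ",np.median(p,0))
```

```text
[0.50617295 0.17165582 0.29075514] [-3.14140730e+00  1.50333495e-04  1.61235974e+00] [ 0.53669897 -0.13039049  0.52428555]
theadtop 269 c [0.5675 0.0142] size [48.2 40.1] ang 10.68
   [0.5672 0.0141 0.262 ]
tarm 246 c [0.4942 0.0011] size [104.5  27. ] ang 14.01
   [0.4979 0.0024 0.2202]
sheadtop 223 c [0.5675 0.011 ] size [51.  42.4] ang 16.0
   [0.5638 0.0101 0.2627]
sarm 286 c [0.4954 0.0002] size [106.3  27.9] ang 14.36
   [ 0.4926 -0.0019  0.2207]
sprobe 74 c [0.5065 0.3246] size [28.3 26.7] ang 84.97
   [0.5035 0.3222 0.1962]
```

View pics/tc5.png

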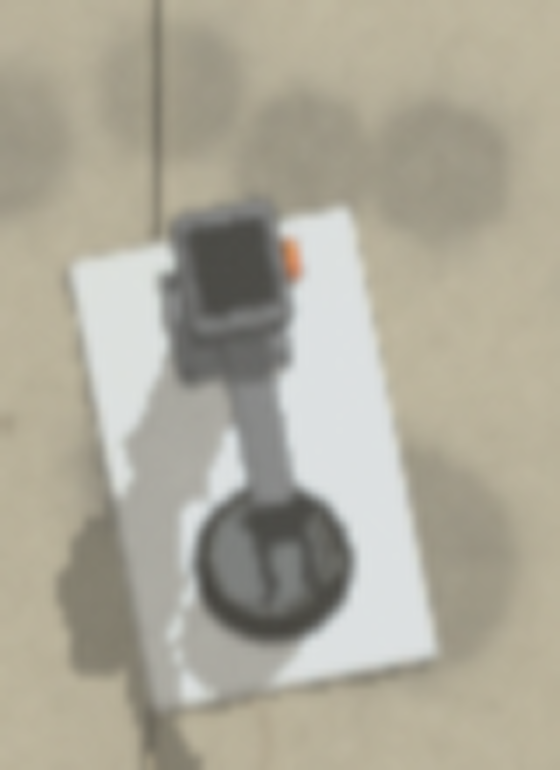

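View pics/sc5.png

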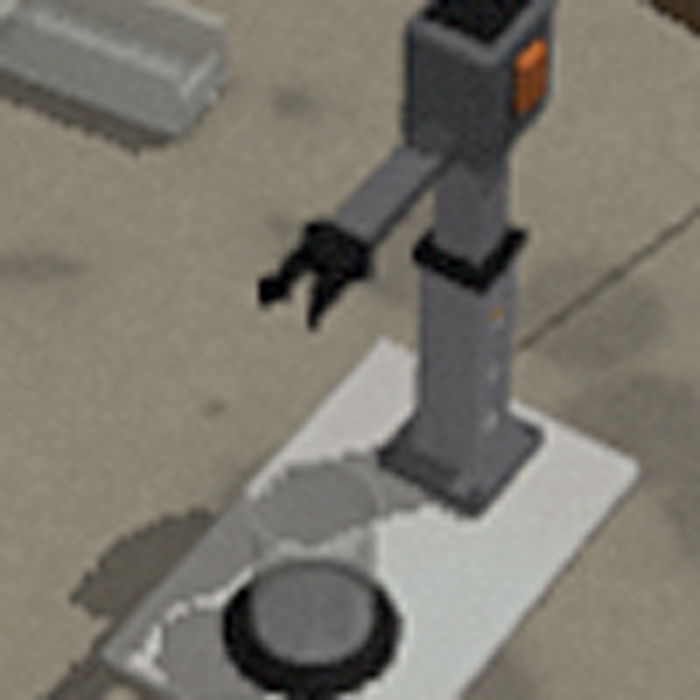

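View pics/tb5.png

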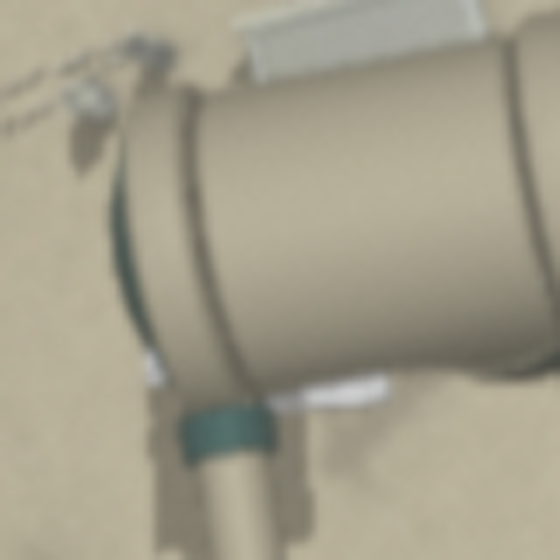

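Run:
```python
from h import *
t=load("top5.npz")
for q in[(342,264.9),(340.3,254.3),(300+297/7,180+590/7),(300+277/7,180+562/7)]:print(ray(t,*q,.218))
print(ray(t,300+275/7,180+563/7,.0135))
W=cloud(t);i=t["img"].astype(int)
m=((W>[.42,-.05,.20])&(W<[.545,.05,.23])).all(-1)
a=.187;Rm=np.array([[np.cos(a),np.sin(a)],[-np.sin(a),np.cos(a)]])
p=W[m];l=(p[:,:2]-[.5675,.0142])@Rm.T
for x0 in range(-130,-24,10):
    k=(l[:,0]*1000>=x0)&(l[:,0]*1000<x0+10)
    if k.any():print(x0,k.sum(),np.round(l[k,1].min()*1e3,1),np.round(l[k,1].max()*1e3,1),np.round(l[k,1].mean()*1e3,1))
```

```text
[ 0.4461434  -0.01098676  0.218     ]
[ 0.47434164 -0.00636447  0.218     ]
[ 0.44778435 -0.01212284  0.218     ]
[ 0.45837943 -0.00447686  0.218     ]
[ 0.45928812 -0.00905489  0.0135    ]
-130 6 -12.5 11.4 1.9
-120 15 -9.9 9.4 0.0
-110 19 -10.6 9.6 -1.1
-100 34 -13.7 11.5 -0.9
-90 25 -9.0 10.5 0.1
-80 26 -8.9 8.4 -0.0
-70 25 -8.5 8.6 0.0
-60 26 -9.1 8.8 0.0
-50 25 -9.0 8.3 -0.2
-40 28 -8.7 9.0 0.3
-30 18 -7.1 17.2 2.8
```

Call:
step_arm([
  [0,-0.005,0.25,0,0],
  [0,-0.005,0.5,0,0],
  [0,-0.005,0.775,0,0],
  [0,-0.005,0.775,0,0],
  [0,-0.005,0.775,-0.2,0],
  [0,-0.005,0.775,-0.45,0],
  [0,-0.005,0.775,-0.695,0],
  [0,-0.005,0.775,-0.695,0],
  [0,-0.005,0.775,-0.695,0],
])

```text
time: 9.05
eef_pos: [0.5054, 0.3267, 0.1522]
ee_rot: [-3.141, 0.001, 1.613]
wrist_force: [0.3, 0.5, 0.7]
gripper_width: 0.0851
```

Run:
```python
from h import *
from cell import monitor
s=grab("scene","6");st=monitor.get_state();print(st["eef_pos"],st["ee_rot"],st["wrist_force"])
crop(s,200,130,320,250,6,"pics/sc6.png")
```

```text
[0.50663242 0.32762919 0.15404269] [ 3.13841997e+00 -1.34403747e-03  1.61283600e+00] [0.02349178 0.29389406 0.88441653]
```

View pics/sc6.png

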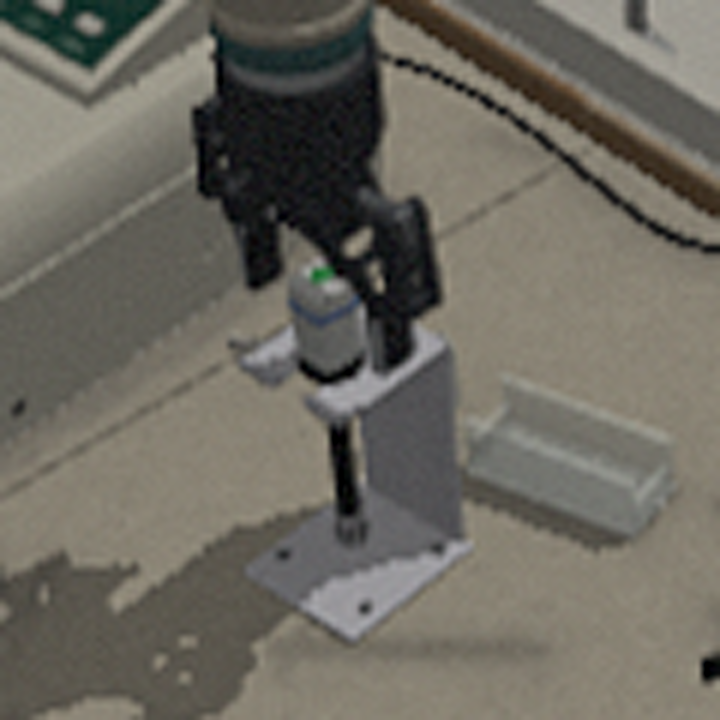

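Call:
step_arm([
  [120,0,0,0,0],
  [120,0,0,0,0],
  [150,0,0,0,0],
  [160,0,0,0,0],
  [170,0,0,0,0],
  [200,0,0,0,0],
  [220,0,0,0,0],
  [220,0,0,0,0],
], grip_force=40)

```text
time: 9.9
eef_pos: [0.5047, 0.3278, 0.1523]
ee_rot: [3.141, -0.0, 1.614]
wrist_force: [-0.4, 0.1, 4.4]
gripper_width: 0.0256
```

Call:
step_arm([
  [220,0,0,0.03,0],
  [220,0,0,0.06,0],
  [220,0,0,0.06,0],
  [220,0,0,0.06,0],
])

```text
time: 10.3
eef_pos: [0.5047, 0.3277, 0.164]
ee_rot: [3.141, -0.0, 1.614]
wrist_force: [0.5, 0.4, -1.3]
gripper_width: 0.0254
```

Call:
step_arm([
  [220,-0.07,-0.007,0,0],
  [220,-0.14,-0.014,0,0],
  [220,-0.21,-0.021,0,0],
  [220,-0.28,-0.028,0,0],
  [220,-0.35,-0.035,0,0],
  [220,-0.42,-0.042,0,0],
  [220,-0.42,-0.042,0,0],
])

```text
time: 11.0
eef_pos: [0.418, 0.3189, 0.1641]
ee_rot: [-3.14, 0.0, 1.615]
wrist_force: [0.5, -0.1, -1.3]
gripper_width: 0.0253
```

Run:
```python
from h import *
from cell import monitor
s=grab("scene","7");st=monitor.get_state();print(st["eef_pos"],st["ee_rot"],st["wrist_force"])
crop(s,180,130,300,250,6,"pics/sc7.png")
```

```text
[0.41970823 0.31928307 0.16423378] [ 3.14103868e+00 -2.12732763e-04  1.61498738e+00] [-0.36007322  0.62538911  0.60134816]
```

View pics/sc7.png

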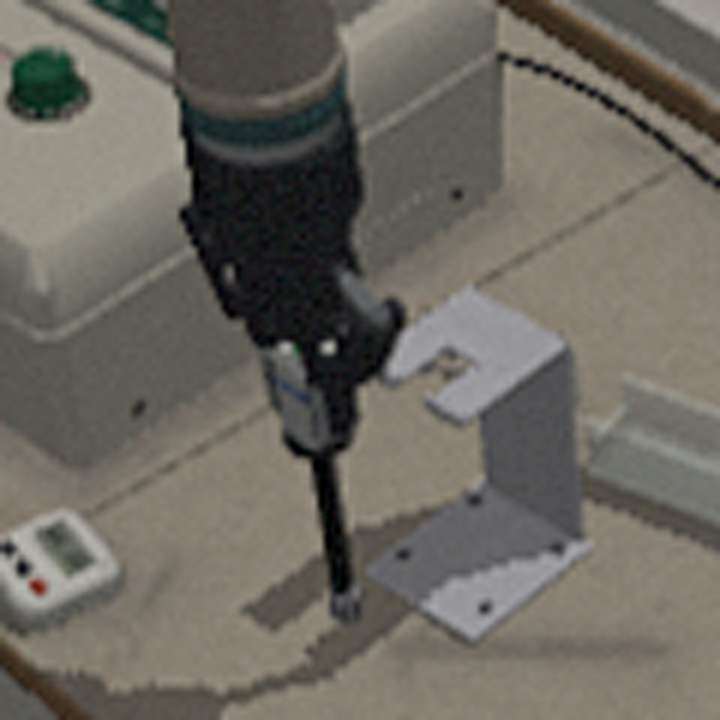

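Call:
step_arm([
  [220,0,0,0.2,0],
  [220,0,0,0.35,0],
  [220,0,-0.2,0.35,0],
  [220,0,-0.4,0.35,0.02],
  [220,0,-0.6,0.35,0.045],
  [220,0,-0.83,0.35,0.045],
  [220,0,-0.83,0.35,0.045],
  [220,0,-0.83,0.35,0.045],
])

```text
time: 11.85
eef_pos: [0.4216, 0.1526, 0.2343]
ee_rot: [3.14, -0.001, 1.752]
wrist_force: [-0.2, 0.6, -0.3]
gripper_width: 0.0254
```

Call:
step_arm([
  [220,0,-0.2,0,0],
  [220,-0.02,-0.4,0,0],
  [220,-0.02,-0.6,0,0],
  [220,-0.02,-0.75,0,0],
  [220,-0.02,-0.83,0,0],
  [220,-0.02,-0.83,0,0],
  [220,-0.02,-0.83,0,0],
])

```text
time: 12.55
eef_pos: [0.4173, -0.0116, 0.2339]
ee_rot: [3.141, -0.001, 1.756]
wrist_force: [0.7, -0.6, -1.5]
gripper_width: 0.0256
```

Run:
```python
from h import *
from cell import monitor
s=grab("scene","8");t=grab("top","8");st=monitor.get_state();print(st["eef_pos"],st["ee_rot"],st["wrist_force"])
crop(s,270,190,390,310,6,"pics/sc8.png");crop(t,280,200,400,320,6,"pics/tc8.png")
```

```text
[ 0.4169417  -0.01133291  0.23388033] [ 3.14139511e+00 -9.39628014e-04  1.75716475e+00] [ 0.83679222 -0.64121662 -0.40808645]
```

View pics/sc8.png

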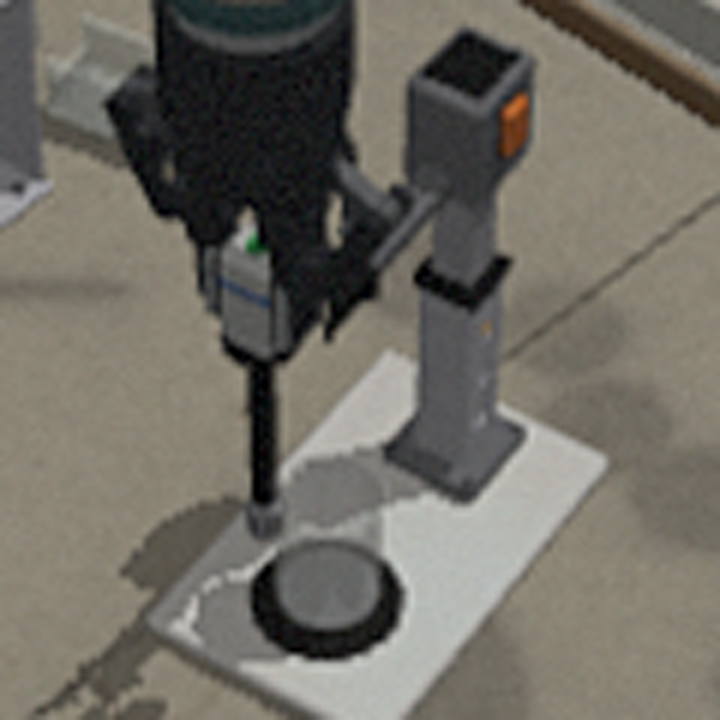

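View pics/tc8.png

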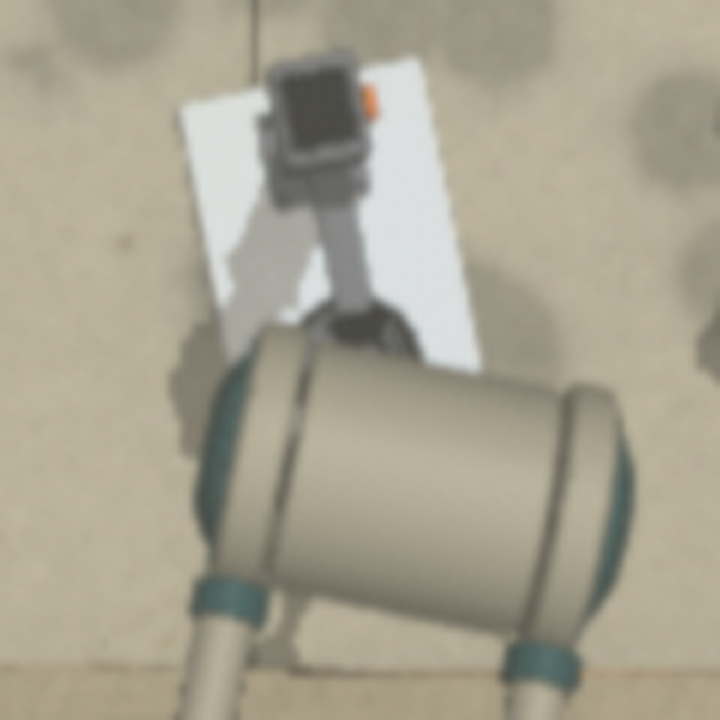

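Call:
step_arm([
  [220,0.003,-0.015,0,0],
  [220,0.003,-0.015,0,0],
  [220,0.04,-0.008,0,0],
  [220,0.08,0.0,0,0],
  [220,0.129,0.009,0,0],
  [220,0.129,0.009,0,0],
  [220,0.129,0.009,0,0],
])

```text
time: 13.35
eef_pos: [0.4427, -0.0108, 0.2337]
ee_rot: [-3.141, -0.0, 1.756]
wrist_force: [0.3, 1.0, -0.6]
gripper_width: 0.0255
```

```bash
cat > sf.py <<'E'
from h import *
from cell import monitor
a=.187;Rm=np.array([[np.cos(a),np.sin(a)],[-np.sin(a),np.cos(a)]])
def rep():
    s=monitor.get_state();p=s["eef_pos"];f=s["wrist_force"]
    print("t",s["time"],"stand xy mm",np.round(Rm@(p[:2]-[.4594,-.0063])*1e3,2),"z",round(p[2],4),"F stand",np.round(Rm@f[:2],1),round(f[2],1),"yaw",round(s["ee_rot"][2],3),"w",round(s["gripper_width"],4))
if __name__=="__main__":rep()
E
python3 sf.py
python3 - <<'E'
from h import *
s=grab("scene","9");crop(s,270,190,390,310,6,"pics/sc9.png")
E
```

```text
t 13.35 stand xy mm [-17.29  -1.34] z 0.2337 F stand [0.4 0.9] -0.6 yaw 1.756 w 0.0255
```

View pics/sc9.png

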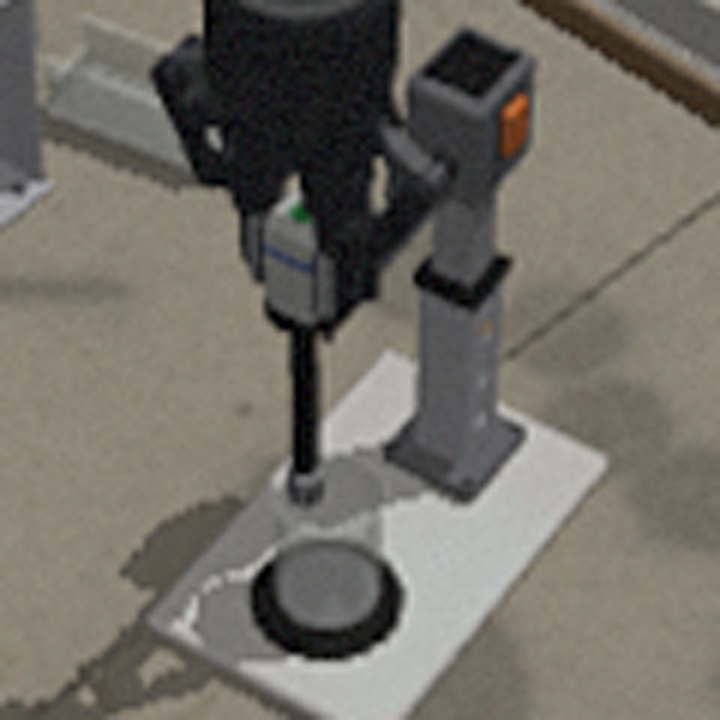

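Call:
step_arm([
  [220,0.01,0.004,0,0],
  [220,0.02,0.006,0,0],
  [220,0.029,0.008,0,0],
  [220,0.034,0.009,0,0],
  [220,0.034,0.009,0,0],
])

```text
time: 13.9
eef_pos: [0.4476, -0.01, 0.2335]
ee_rot: [-3.137, 0.001, 1.756]
wrist_force: [-4.6, -3.0, -0.2]
gripper_width: 0.0257
```

```bash
python3 sf.py
```

```text
t 13.9 stand xy mm [-12.3  -1.4] z 0.2335 F stand [-5.1 -2. ] -0.2 yaw 1.756 w 0.0257
```

Call:
step_arm([
  [220,0.001,-0.005,0,0],
  [220,0.006,-0.004,0,0],
  [220,0.011,-0.003,0,0],
  [220,0.016,-0.002,0,0],
  [220,0.016,-0.002,0,0],
])

```text
time: 14.4
eef_pos: [0.4483, -0.0099, 0.2329]
ee_rot: [-3.132, -0.001, 1.756]
wrist_force: [-8.7, -2.4, 0.4]
gripper_width: 0.0257
```

```bash
python3 sf.py
python3 - <<'E'
from h import *
s=grab("scene","10");crop(s,270,190,390,310,6,"pics/sc10.png")
E
```

```text
t 14.4 stand xy mm [-11.55  -1.43] z 0.2329 F stand [-9.  -0.7] 0.4 yaw 1.756 w 0.0257
```

View pics/sc10.png

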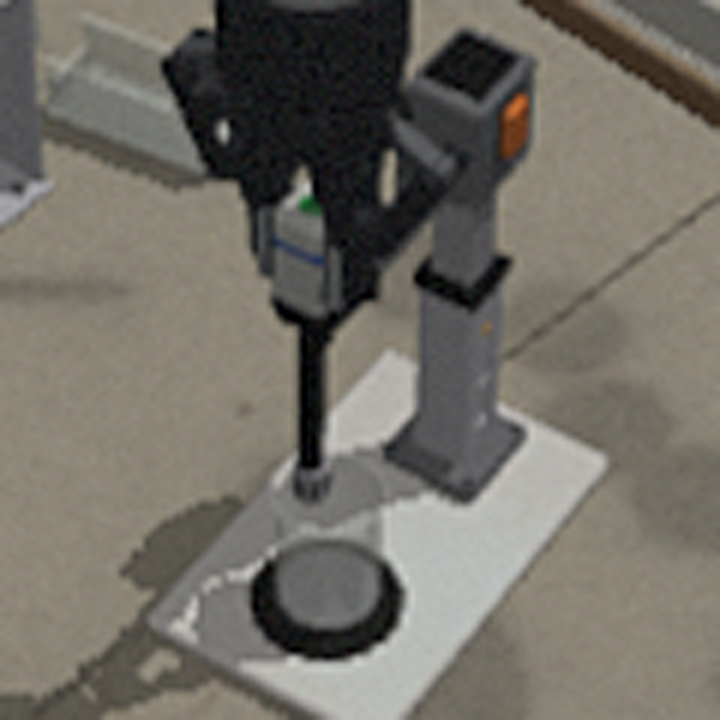

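Call:
step_arm([
  [220,0,0,0.005,0],
  [220,0.005,0.001,0.005,0],
  [220,0.01,0.002,0.005,0],
  [220,0.01,0.002,0.005,0],
])

```text
time: 14.85
eef_pos: [0.4497, -0.0095, 0.2334]
ee_rot: [-3.13, -0.001, 1.756]
wrist_force: [-9.3, -3.3, -0.4]
gripper_width: 0.0255
```

```bash
python3 sf.py
```

```text
t 14.85 stand xy mm [-10.17  -1.38] z 0.2334 F stand [-9.8 -1.6] -0.4 yaw 1.756 w 0.0255
```

Call:
step_arm([
  [220,0.005,0,0,0],
  [220,0.01,0.001,0,0],
  [220,0.01,0.001,0,0],
])

```text
time: 15.15
eef_pos: [0.4522, -0.0091, 0.2335]
ee_rot: [-3.132, -0.001, 1.756]
wrist_force: [-7.8, -2.4, -2.1]
gripper_width: 0.0256
```

```bash
python3 sf.py
```

```text
t 15.15 stand xy mm [-7.59 -1.46] z 0.2335 F stand [-8.1 -0.9] -2.1 yaw 1.756 w 0.0256
```

Call:
step_arm([
  [220,0.005,0.001,0,0],
  [220,0.01,0.002,0,0],
  [220,0.01,0.002,0,0],
])

```text
time: 15.45
eef_pos: [0.4597, -0.0082, 0.2352]
ee_rot: [3.139, -0.0, 1.755]
wrist_force: [-0.8, -0.2, -1.6]
gripper_width: 0.0256
```

```bash
python3 sf.py
python3 - <<'E'
from h import *
s=grab("scene","11");crop(s,290,190,390,290,7,"pics/sc11.png")
E
```

```text
t 15.45 stand xy mm [-0.05 -1.89] z 0.2352 F stand [-0.8 -0.1] -1.6 yaw 1.755 w 0.0256
```

View pics/sc11.png

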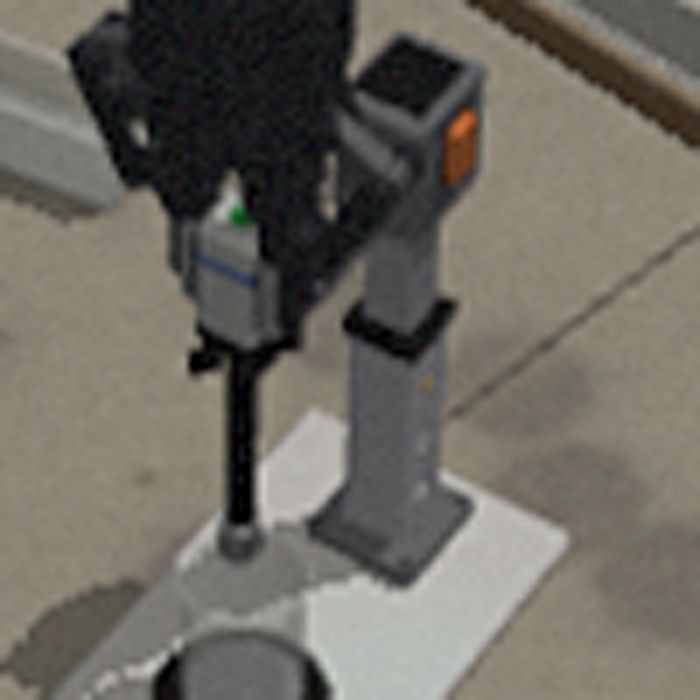

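Call:
step_arm([
  [220,0,0,-0.005,0],
  [220,0,0,-0.01,0],
  [220,0,0,-0.01,0],
])

```text
time: 15.8
eef_pos: [0.4587, -0.0084, 0.2329]
ee_rot: [3.141, -0.0, 1.755]
wrist_force: [-0.1, 0.6, -1.8]
gripper_width: 0.0254
```

```bash
python3 sf.py
```

```text
t 15.8 stand xy mm [-1.12 -1.95] z 0.2329 F stand [0.1 0.6] -1.8 yaw 1.755 w 0.0254
```

Call:
step_arm([
  [220,0.003,0,-0.003,0],
  [220,0.006,0.001,-0.006,0],
  [220,0.006,0.001,-0.006,0],
])

```text
time: 16.1
eef_pos: [0.4597, -0.0084, 0.2317]
ee_rot: [3.142, -0.0, 1.755]
wrist_force: [-0.7, -0.4, -1.9]
gripper_width: 0.0257
```

```bash
python3 sf.py
```

```text
t 16.1 stand xy mm [-0.08 -2.07] z 0.2317 F stand [-0.8 -0.3] -1.9 yaw 1.755 w 0.0257
```

Call:
step_arm([
  [220,0.003,0,-0.004,0],
  [220,0.005,0.001,-0.008,0],
  [220,0.005,0.001,-0.008,0],
])

```text
time: 16.4
eef_pos: [0.4598, -0.0083, 0.2307]
ee_rot: [-3.14, 0.0, 1.756]
wrist_force: [-3.4, -0.3, 5.1]
gripper_width: 0.0253
```

```bash
python3 sf.py
```

```text
t 16.4 stand xy mm [ 0.05 -2.05] z 0.2307 F stand [-3.4  0.4] 5.1 yaw 1.756 w 0.0253
```

Call:
step_arm([
  [150,0,0,0,0],
  [100,0,0,0,0],
  [50,0,0,0,0],
  [0,0,0,0,0],
  [0,0,0,0,0],
  [0,0,0,0.2,0],
  [0,0,0,0.4,0],
  [0,0,0,0.5,0],
  [0,0,0,0.5,0],
])

```text
time: 17.3
eef_pos: [0.4624, -0.0084, 0.3333]
ee_rot: [3.135, 0.002, 1.755]
wrist_force: [0.4, 0.1, -0.6]
gripper_width: 0.0853
```

```bash
python3 sf.py
python3 - <<'E'
from h import *
s=grab("scene","12");t=grab("top","12");crop(s,270,190,390,310,6,"pics/sc12.png");crop(t,280,200,400,320,6,"pics/tc12.png")
from meas import rect
for n,c in(("s",s),("t",t)):
    W=cloud(c);m=((W>[.40,-.05,.262])&(W<[.50,.04,.285])).all(-1);p=W[m]
    if len(p)>3: rect(p,n+"probetop");print(np.median(p,0))
E
```

```text
t 17.3 stand xy mm [ 2.59 -2.6 ] z 0.3333 F stand [ 0.4 -0. ] -0.6 yaw 1.755 w 0.0853
sprobetop 125 c [ 0.4599 -0.0097] size [28.7 26.7] ang 7.25
[ 0.4575 -0.0127  0.2732]
```

View pics/sc12.png

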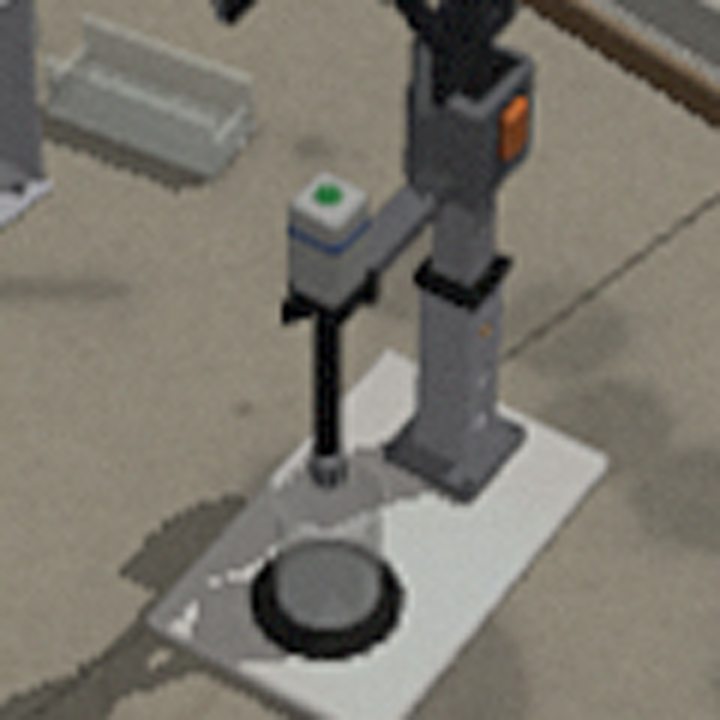

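Call:
step_arm([
  [0,0.25,0.05,0,0],
  [0,0.53,0.111,0,0],
  [0,0.53,0.111,0,0],
  [0,0.53,0.111,0,0],
  [0,0.53,0.111,0,0],
])

```text
time: 17.9
eef_pos: [0.5651, 0.014, 0.3287]
ee_rot: [-3.138, -0.001, 1.755]
wrist_force: [-0.0, 0.1, 0.9]
gripper_width: 0.0855
```

```bash
python3 sf.py;python3 - <<'E'
from cell import monitor
print(monitor.get_state()["eef_pos"])
E
```

```text
t 17.9 stand xy mm [107.67   0.31] z 0.3287 F stand [0.  0.1] 0.9 yaw 1.755 w 0.0855
[0.56513942 0.01402602 0.32869655]
```

Call:
step_arm([
  [0,0.01,0,-0.2,0],
  [0,0.01,0,-0.4,0],
  [0,0.01,0,-0.54,0],
  [0,0.01,0,-0.54,0],
  [0,0.01,0,-0.54,0],
  [90,0.01,0,-0.54,0],
  [105,0.01,0,-0.54,0],
  [110,0.01,0,-0.54,0],
  [110,0.01,0,-0.54,0],
])

```text
time: 18.8
eef_pos: [0.5696, 0.0132, 0.2234]
ee_rot: [3.139, 0.002, 1.755]
wrist_force: [-0.2, -1.6, 1.8]
gripper_width: 0.0483
```

Call:
step_arm([
  [120,0,0,0,0],
  [130,0,0,0,0],
  [140,0,0,0,0],
  [160,0,0,0,0],
  [180,0,0,0,0],
  [180,0,0,0,0],
], grip_force=40)

```text
time: 19.4
eef_pos: [0.5693, 0.0141, 0.2222]
ee_rot: [3.14, 0.0, 1.756]
wrist_force: [3.5, -1.5, 0.7]
gripper_width: 0.0393
```

Call:
step_arm([
  [180,0,0,-0.04,0],
  [180,0,0,-0.08,0],
  [180,0,0,-0.1,0],
  [180,0,0,-0.1,0],
])

```text
time: 19.8
eef_pos: [0.5693, 0.0141, 0.2006]
ee_rot: [3.141, -0.0, 1.756]
wrist_force: [5.1, -1.4, -3.8]
gripper_width: 0.0397
```

```bash
python3 sf.py
python3 - <<'E'
from h import *
s=grab("scene","13");crop(s,270,190,390,310,6,"pics/sc13.png")
E
```

```text
t 19.8 stand xy mm [111.76  -0.36] z 0.2006 F stand [ 4.7 -2.4] -3.8 yaw 1.756 w 0.0397
```

View pics/sc13.png

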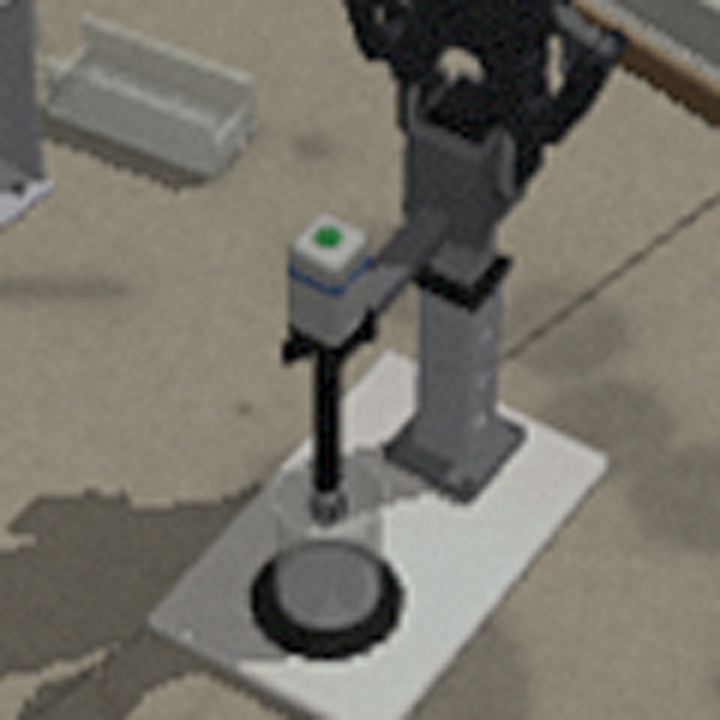

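Call:
step_arm([
  [180,0,0,-0.05,0],
  [180,0,0,-0.1,0],
  [180,0,0,-0.15,0],
  [180,0,0,-0.19,0],
  [180,0,0,-0.195,0],
  [180,0,0,-0.195,0],
])

```text
time: 20.45
eef_pos: [0.5694, 0.0141, 0.1655]
ee_rot: [3.138, 0.001, 1.756]
wrist_force: [1.0, -1.3, 16.5]
gripper_width: 0.0396
```

```bash
cat > az.py <<'E'
from h import *
import sf;sf.rep()
for n in("top","scene"):
    c=grab(n,"z");W=cloud(c)
    m=((W>[.48,-.03,.145])&(W<[.53,.03,.24])).all(-1);print(n,m.sum(),np.percentile(W[m][:,2],[30,50,70]))
E
python3 az.py
```

```text
t 20.45 stand xy mm [111.85  -0.37] z 0.1655 F stand [ 0.8 -1.5] 16.5 yaw 1.756 w 0.0396
top 120 [0.15822563 0.15944523 0.16086258]
scene 100 [0.15884043 0.16050439 0.16161581]
```

Call:
step_arm([
  [180,0,0,0.012,0],
  [180,0,0,0.012,0],
  [120,0,0,0.012,0],
  [80,0,0,0.012,0],
  [40,0,0,0.012,0],
  [0,0,0,0.012,0],
  [0,0,0,0.012,0],
  [0,0,0,0.012,0],
])

```text
time: 21.35
eef_pos: [0.5681, 0.0144, 0.1652]
ee_rot: [-3.14, -0.001, 1.755]
wrist_force: [1.6, -0.0, 0.3]
gripper_width: 0.0855
```

```bash
python3 az.py
```

```text
t 21.35 stand xy mm [110.61   0.14] z 0.1652 F stand [ 1.6 -0.3] 0.3 yaw 1.755 w 0.0855
top 120 [0.15777294 0.15909727 0.16037868]
scene 96 [0.15909985 0.16038831 0.16187549]
```

Call:
step_arm([
  [90,0,0,0,0],
  [90,0,0,0,0],
  [105,0,0,0,0],
  [110,0,0,0,0],
  [110,0,0,0,0],
  [110,0,0,0,0],
], grip_force=20)

```text
time: 22.05
eef_pos: [0.5689, 0.0133, 0.1659]
ee_rot: [3.141, 0.001, 1.755]
wrist_force: [-1.2, -4.2, 3.0]
gripper_width: 0.0487
```

Call:
step_arm([
  [0,0,0,0,0],
  [0,0,0,0,0],
  [0,0,0,0,0],
  [0,0,0,0.2,0],
  [0,0,0,0.45,0],
  [0,0,0,0.7,0],
  [0,0,0.3,0.9,0],
  [0,0,0.6,0.9,0],
  [0,0,0.9,0.9,0],
  [0,0,0.9,0.9,0],
  [0,0,0.9,0.9,0],
])

```text
time: 23.15
eef_pos: [0.5679, 0.1997, 0.3453]
ee_rot: [3.141, -0.004, 1.762]
wrist_force: [-1.1, -0.9, 0.7]
gripper_width: 0.0853
```

Run:
```python
from h import *
import sf
from meas import rect
sf.rep()
for n in("top","scene"):
  for tag in("0","14"):
    c=grab(n,tag) if tag=="14" else load(n+"0.npz");W=cloud(c)
    m=((W>[.48,-.03,.145])&(W<[.53,.03,.24])).all(-1);print(n,tag,m.sum(),np.percentile(W[m][:,2],[30,50,70]))
    m=((W>[.53,-.03,.19])&(W<[.61,.06,.24])).all(-1);print("  headtop",m.sum(),np.percentile(W[m][:,2],[30,50,70]))
    m=((W>[.42,-.05,.195])&(W<[.50,.04,.24])).all(-1)
    if m.sum()>5:rect(W[m],"probe top");print(np.median(W[m],0))
    if tag=="14": crop(c,*((290,190,390,290,7) if n=="scene" else (290,190,390,300,6)),f"pics/{n}f.png")
```

```text
t 23.15 stand xy mm [144.93 182.2 ] z 0.3453 F stand [-1.3 -0.7] 0.7 yaw 1.762 w 0.0853
top 0 121 [0.1587 0.1598 0.1612]
  headtop 263 [0.1999 0.2017 0.2033]
top 14 120 [0.1583 0.1594 0.1608]
  headtop 259 [0.199  0.2008 0.2023]
probe top 93 c [ 0.4601 -0.0068] size [26.1 25.8] ang 9.75
[ 0.4593 -0.0058  0.214 ]
scene 0 118 [0.1596 0.1613 0.1624]
  headtop 248 [0.1999 0.2027 0.2043]
scene 14 97 [0.1589 0.1601 0.1623]
  headtop 249 [0.1987 0.2013 0.2027]
probe top 140 c [ 0.458  -0.0097] size [27.8 26.2] ang 6.55
[ 0.4555 -0.013   0.213 ]
```

View pics/scenef.png

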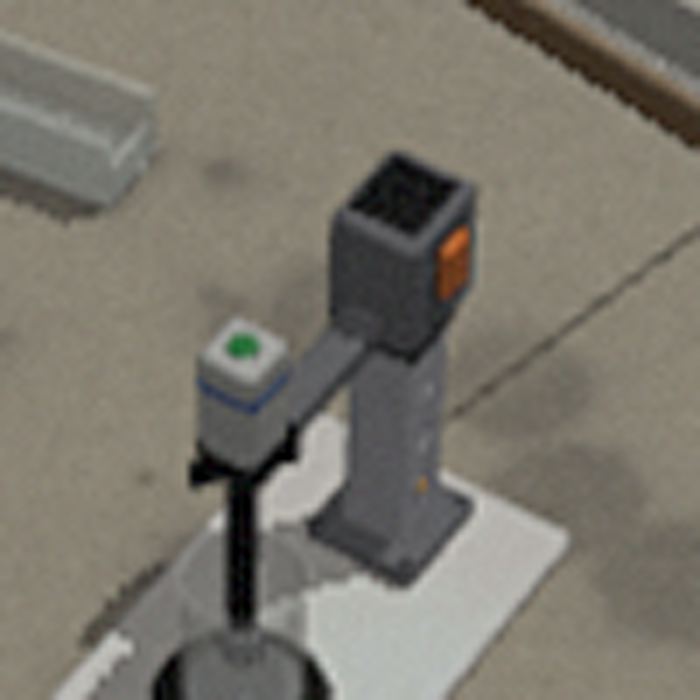

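View pics/topf.png

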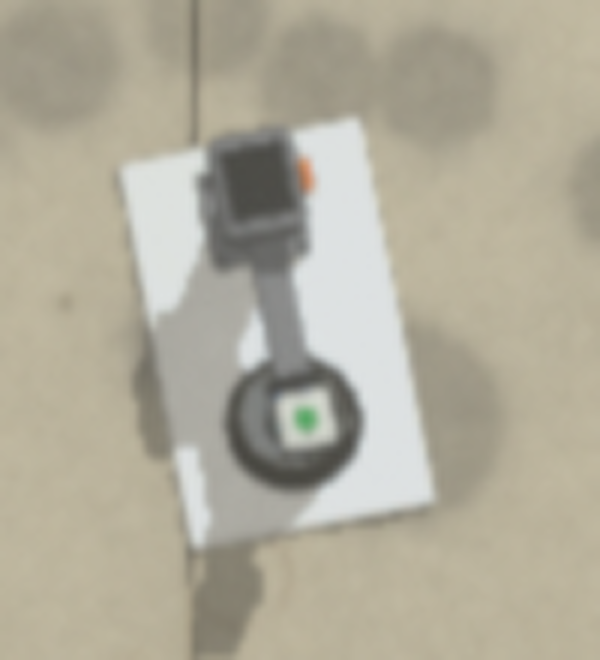

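```bash
python3 -c "
from cell import arm
print(arm.sign_off())"
```

```text
the job is handed in; nothing more can be done
None
```

I raised the head to the top hole, snapped the probe home in the clip, lowered the head to the lowest hole, and handed the job in. The handed-in time was 23 s of the 64 s allowed; no verdict is reported.

- **Button:** it popped out at both holes. A light finger touch met its face at 48.8 mm opening at the top and 48.7 mm at the bottom, which only fits a button that is out.
- **Probe:** it snapped in after a peak of about 10 N. It then met the clip's back wall at 3.4 N and the clip's top at 5 N before I let go. The last pictures show it upright in the clip, with its tip hanging in the beaker.
- **Beaker:** it still stands on its pad. I judged this by eye only; I did not measure its distance from the pad's centre or the tip's.
- **Bystanders:** I kept the arm clear of them and felt no contact, but did not measure their positions again at the end.

**Measurements that disagreed:**
- The head now reads 0.4 to 1.4 mm lower than at the start, depending on the camera and surface. It probably rests on the lower stop, which is within the 3 mm allowed.
- The clip was about 2 mm further to the stand's -y side than I estimated from the head. It matched the estimate from the base, and the probe was guided in there without trouble.

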